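Park the loaded sample tray under the bench riser

TASK

Set the tube rack upright in the empty plastic tray, in the half nearest the riser, about midway along that long side and parallel to it. Then slide the tray flat along the desk, straight under the low white riser, without the rack touching or the robot bumping the riser, until it is fully home against the riser's hidden back stop: press it against the stop for a moment with a firm push of about 10 N, never anywhere near 20 N. Leave it home with the rack still on it, let go, and do not disturb the three vials.

Things in the scene. Friction and masses are not known exactly. Their poses are not given: they have to be found in the camera images.
- bay: Low white sheet-metal riser fixed to the desk, open in front, a petri dish and a timer on top. Deck 276 mm wide (y), 153 mm deep (x), underside 58 mm and top 66 mm above the desk. Origin: on the desk, middle of its width, 58 mm behind the deck's front edge. x points into the riser (the way the tray goes in), y left, z up. Its side walls' inner faces are at y = +-127 mm (tray: 4 mm play a side).
- bay_mouth (a point): Middle of the riser's mouth, on the desk straight below the deck's front edge; same axes as the riser. Aluminium lead-in guides, 30 mm high, reach 30 mm out in front of it and flare from y = +-127 mm to about +-138 mm.
- bay_edge (a point): Middle of the top front edge of the riser's deck, 66 mm above the desk, straight over the mouth. Far back under the deck hangs the back stop: a rigid aluminium block 90 mm wide, clamped so that its flat front face lies 35 to 60 mm behind the riser's origin; this differs every time and is not given, so it must be felt. With the tray home, the front wall's outer face is 54 to 79 mm in front of the mouth.
- plunger (a joint): Travel of the small sprung plunger in the middle of the back stop's face (m): 0 out, 0.0115 when the tray's back wall is against the stop's face. Its spring is soft (under 1 N), the tray's friction on the desk holds it in. It springs out again if the tray comes away.
- tray_mid (a point): Centre of the grey plastic tray, 10 mm above its underside. The tray is 172 mm in its x, 246 mm in its y, 21 mm high, about 0.22 kg, floor 3 mm thick, loose on the desk in front of the riser, roughly in line with it; its +x side goes in first. x, y, z are the tray's axes; inside the walls the floor measures 156 by 230 mm. The rack fits in the half nearest the riser with its centre 25 to 50 mm along +x from here, and 28 mm still gives fingers room.
- tray_front (a point): Middle of the top edge of the tray's front wall (the wall away from the riser), 82 mm from the tray's centre along its -x and 21 mm above its underside. The wall is 8 mm thick, upright, and can be pinched from above or pushed from outside. When the tray is home the deck's edge is close behind it: do not spread the fingers wide there.
- rack_mid (a point): Centre of the dark tube rack with its microtubes: 50 mm in its x, 122 mm in its y, 42 mm high overall (the solid rack body is 29 mm high, the tube tops reach 42 mm), about 0.11 kg. The point is half-way up, 21 mm above its underside. Grasp it across the 50 mm.
- rack: The same tube rack; origin at the centre of its underside.
- tray: The same tray; origin at the centre of its underside.
- vial_1_mid (a point): Centre of a capped glass vial, 22 mm across, 58 mm high, standing on the desk beyond the rack; a bystander, half-way up.
- vial_2_mid (a point): Centre of a capped glass vial, 22 mm across, 58 mm high, standing on the desk beyond the rack; a bystander, half-way up.
- vial_3_mid (a point): Centre of a capped glass vial, 22 mm across, 58 mm high, standing on the desk beyond the rack; a bystander, half-way up.

How it is judged:
On the way, in this order (a step that is already met when the one before it is completed fails the run):
1. the rack stands in the tray's half nearest the riser, released, with the tray still in front of the riser's stop (x of rack_mid in the frame of tray_mid between 0.01 and 0.055 m and y of rack_mid in the frame of tray_mid between -0.045 and 0.045 m and z of rack_mid in the frame of tray_mid below 0.019 m and angle between rack_mid's own z axis and vertical below 0.08 rad and angle between the y axis of rack_mid and the y axis of tray_mid, either way round below 0.35 rad and contact force between the fingers and rack below 0.1 N and value of joint plunger below 0.004 m), for 0.2 s.
2. the tray is pressed home against the hidden stop with more than 5 N (value of joint plunger above 0.0095 m and contact force between tray and bay above 5 N), for 0.15 s.
At the end, for the whole second after the job is handed in: Tray flat, straight (0.06 rad) under the riser and within 2 mm of the stop (plunger in over 9.5 of 11.5 mm); rack upright on its floor, 10 to 55 mm from its centre towards the riser, within 45 mm of midway sideways and 0.35 rad of its long side; both released and at rest (x of rack_mid in the frame of tray_mid between 0.01 and 0.055 m and y of rack_mid in the frame of tray_mid between -0.045 and 0.045 m and z of rack_mid in the frame of tray_mid below 0.019 m and angle between rack_mid's own z axis and vertical below 0.08 rad and angle between the y axis of rack_mid and the y axis of tray_mid, either way round below 0.35 rad and contact force between the fingers and rack below 0.1 N and value of joint plunger above 0.0095 m and angle between the x axis of tray_mid and the x axis of bay, either way round below 0.06 rad and angle between tray_mid's own z axis and vertical below 0.03 rad and z of tray_mid in the frame of bay below 0.014 m and linear speed of each of tray, rack below 0.01 m/s); the robot touches nothing.
It fails at once if the tray is pushed against the riser, its guides or its stop with more than 20 N (contact force between tray and bay above 20 N).
It fails at once if the rack touches the riser (contact force between rack and bay above 0.5 N).
It fails at once if the robot bumps the riser (contact force between any of the arm, the fingers and bay above 5 N).
It fails at once if the rack or the tray is tipped (angle between rack_mid's own z axis and vertical above 0.5 rad or angle between tray_mid's own z axis and vertical above 0.15 rad).
It fails at once if a vial is disturbed (distance of any of vial_1_mid, vial_2_mid, vial_3_mid from where it was at the start of the episode above 0.015 m).
It also fails if it takes over 62 s, if anything falls off the work surface, if the arm or the gripper's body presses on something with over 40 N, if the wrist force passes 120 N, or if a joint passes its speed limit or range.

ROBOT

A 6-joint arm with a two-finger parallel gripper is mounted at the origin on a cart in front of the work surface, level with it; the furniture and walls round the work are solid. World frame = base frame: x ahead of the robot, y to its left, z up, the work surface at z = 0. Lengths are in m, angles in rad, forces in N, time in s.
With the tool pointing down it reaches from about 0.35 to 0.975 m from the base axis. Payload 4.9 kg.
Tool frame: the origin (TCP) lies at the very end of the fingers, on their centre line; the grasp point (between the pads) lies 19 mm behind it; z points along the fingers, y is the line along which they close (so a half turn about z gives the same grasp; the last joint's range is limited). The gripper opens to 85 mm and grips with 20 to 120 N. Pads are 22 mm wide; open, the fingers measure 114 mm over their backs; the gripper's body (76 mm by 85 mm) begins 54 mm behind the grasp point. The pads swing forward as they close: fully open they stand 13 mm farther back than shut.
Start: joints at [-1.427, 0.053, 1.613, -0, 1.476, -0.119], TCP at [0.162, -0.604, 0.231] pointing down, gripper open.
Joint ranges: [-3.01, 3.01], [-1.01, 2.22], [0.06, 2.58], [-1.02, 4.17], [0.09, 2.62], [-3.14, 3.14]. Speed limits (rad/s): [2.57, 2.57, 3.14, 3.14, 3.14, 3.14].

INTERFACE

Orientations are given as a rotation vector (axis times angle).
In Python, from station import get_obs, get_image, finish_job gives the robot as it stands. The module is installed in compiled form; this text tells all that it offers.
- The arm moves only by the tool carry_out, never from a script. Its argument "rows" is a list of rows, each a list of 7 numbers: the turn, a rotation vector about the tool's x, y, z as a fraction of full scale, then the shift along the tool's x, y, z as a fraction of full scale, then the closure, from -1 (fully open) to 1 (shut). A call has 1 to 5 rows; each row is the pose to reach, as a shift and turn from the pose commanded when the call began, along the tool's axes at that moment, turning the shorter way round; what a row does not reach only later rows make up. Full scale, the value 1, is 300 mm for a shift and pi rad for a turn. A row lasts 1/10 s, in which the tool goes at most 50 mm and 8.59 degrees, less where a joint would pass 70% of its speed; a pose out of reach is approached as far as the arm can. A call with a number of a shift or a turn outside -1 to 1 is refused whole. A call with a gripper value outside its range is refused whole. The fingers move at their own pace and stop on an object; "force" is the grip in N (left out, the last holds). Time passes only in rows, so rows that repeat a pose let the fingers close. It gives the time, the measured TCP pose, the force, the opening and the grip force at its end, in the units of the state.
- get_obs(): the state, without advancing time (a new reading comes with each control period).
- get_image(name): name is "scene" or "top" or "wrist"; returns a dict with "img" (400x640x3 uint8, blue, green, red), "mtx" (3x3 intrinsics, pixels), "R" (3x3) and "t" (3): a world point X has camera coordinates R X + t. Camera axes: x right, y down, z forward; pixel columns grow to the right and rows downward; lengths in m; the calibration is good to about 2 mm. A picture is of the moment at which its call begins. There is no depth.
- finish_job(): hands the job in; it is judged then, once.
The state is a dict: "t": time; "q": joint angles; "dq": joint speeds; "effort": joint torques, N m; "tool_pos": TCP position; "tool_rot": TCP orientation; "contact_force": force on the tool from outside, world axes, zero at the start; "wrist_torque": the same for the moment, N m; "opening": finger opening in m; "grip_force": force on a finger pad.
Only numpy, scipy, OpenCV 4.12 (cv2) and the standard library are available. Lean on these libraries where they do the work, as an engineer would, in place of code of your own. Each camera call takes 0.05 s, during which the arm holds its last target. There are 200 camera calls.

## Working session

There is one attempt and no reset: what is moved stays moved. The work goes in short steps, Python scripts to look and compute and a tool call to move; the robot and the scene stay as the last step left them, time stands still between calls to the robot, and variables do not carry over. Pictures are saved under pics/ and viewed, at most 10 in all, crops included, and the job is handed in when it is done.

Besides the shell and the picture viewer there is one more tool, called after "Emit:" by a JSON object that holds its "api" and its "payload". carry_out: Moves the arm, as the interface text tells. Shift numbers are shares of 300 mm and turn numbers shares of pi rad, none past 1 either way. Its arguments: {"type":"object","properties":{"rows":{"type":"array"},"force":{"type":"number"}},"required":["rows"]}

```bash
mkdir -p pics; cat > h.py <<'E'
import numpy as np, cv2
from station import get_obs, get_image, finish_job
from scipy.spatial.transform import Rotation as Ro
np.set_printoptions(precision=4, suppress=True)
def ray(im,uv,z):
    uv=np.atleast_2d(np.array(uv,float)); C=-im["R"].T@im["t"]
    d=np.c_[uv,np.ones(len(uv))]@np.linalg.inv(im["mtx"]).T@im["R"]
    return C+d*((z-C[2])/d[:,2])[:,None]
def proj(im,X):
    c=np.atleast_2d(X)@im["R"].T+im["t"]; p=c@im["mtx"].T; return p[:,:2]/p[:,2:]
E
python3 - <<'E'
from h import *
o=get_obs(); print(o)
for n in("top","scene"):
    im=get_image(n); cv2.imwrite(f"pics/{n}0.png",im["img"]); np.savez(f"{n}0.npz",**im); print(n,-im["R"].T@im["t"])
E
```

```text
{'t': 0.0, 'q': array([-1.427 ,  0.0533,  1.6143, -0.    ,  1.476 , -0.119 ]), 'dq': array([ 0.0008, -0.0009,  0.0002, -0.    , -0.0004, -0.001 ]), 'effort': array([  0.    , -39.3681, -37.0175,  -0.0001,   0.007 ,   0.    ]), 'tool_pos': array([ 0.1623, -0.6029,  0.2301]), 'tool_rot': array([-3.1125, -0.4114,  0.0001]), 'contact_force': array([-0.409 ,  0.9129,  0.5493]), 'wrist_torque': array([ 0.0353, -0.0754,  0.0034]), 'grip_force': 0.0, 'opening': 0.08523730143859107}
top [ 0.3685 -0.0939  1.0983]
scene [0.1926 0.5643 0.659 ]
```

View pics/top0.png

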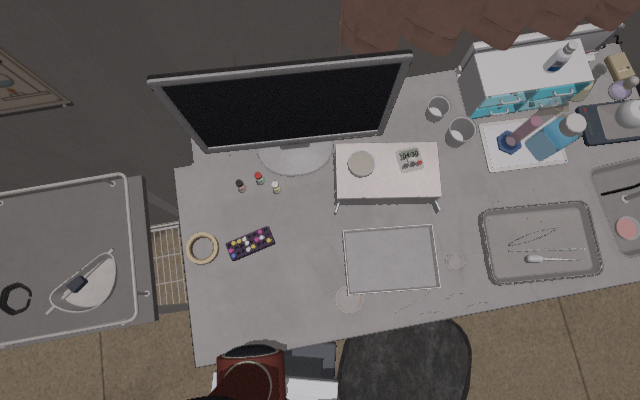

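View pics/scene0.png

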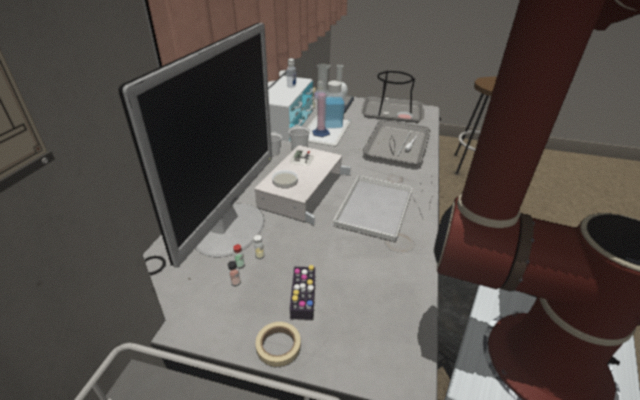

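The top view shows the rack at (250,243), the tray with corners near (343,228) to (440,290), the riser deck from (336,143) to (440,198), and the vials near (240,186), (259,178) and (276,187). I'll measure these next and enlarge that region for a closer look.

```bash
python3 - <<'E'
from h import *
im=dict(np.load("top0.npz")); g=im["img"]
cv2.imwrite("pics/top_crop.png",cv2.resize(g[130:310,220:460],None,fx=3.2,fy=3.2,interpolation=cv2.INTER_CUBIC))
hsv=cv2.cvtColor(g,cv2.COLOR_BGR2HSV); m=np.zeros(g.shape[:2],np.uint8)
m[222:265,222:280]=((hsv[222:265,222:280,2]<75)|(hsv[222:265,222:280,1]>90))*255
m=cv2.morphologyEx(m,cv2.MORPH_CLOSE,np.ones((5,5)))
c=max(cv2.findContours(m,0,1)[0],key=cv2.contourArea); r=cv2.minAreaRect(c); print(r)
b=cv2.boxPoints(r)
for z in(.03,.035): 
    w=ray(im,b,z); print(w.mean(0),np.linalg.norm(w-np.roll(w,1,0),axis=1)); 
d=[w[i]-w[i-1] for i in range(4)]; l=max(d,key=np.linalg.norm); print("long axis",l,np.degrees(np.arctan2(l[1],l[0])))
t=ray(im,[(343,228),(436,225),(440,290),(347,293)],.021); print(t,t.mean(0),np.linalg.norm(t-np.roll(t,1,0),axis=1))
t=ray(im,[(336,143),(440,143),(440,198),(336,198)],.066); print(t,np.linalg.norm(t-np.roll(t,1,0),axis=1))
E
```

```text
((250.14117431640625, 243.65182495117188), (19.021516799926758, 46.72138214111328), 67.06790161132812)
[0.4772 0.0962 0.03  ] [0.0506 0.1219 0.0511 0.1208]
[0.4766 0.0953 0.035 ] [0.0504 0.1213 0.0508 0.1202]
long axis [ 0.0571 -0.107   0.    ] -61.93136581740341
[[ 0.5397 -0.145   0.021 ]
 [ 0.5681 -0.3939  0.021 ]
 [ 0.3978 -0.4075  0.021 ]
 [ 0.3708 -0.167   0.021 ]] [ 0.4691 -0.2783  0.021 ] [0.1703 0.2505 0.1709 0.242 ]
[[ 0.7616 -0.1082  0.066 ]
 [ 0.7847 -0.3879  0.066 ]
 [ 0.6322 -0.3904  0.066 ]
 [ 0.61   -0.1192  0.066 ]] [0.152  0.2806 0.1526 0.2721]
```

View pics/top_crop.png

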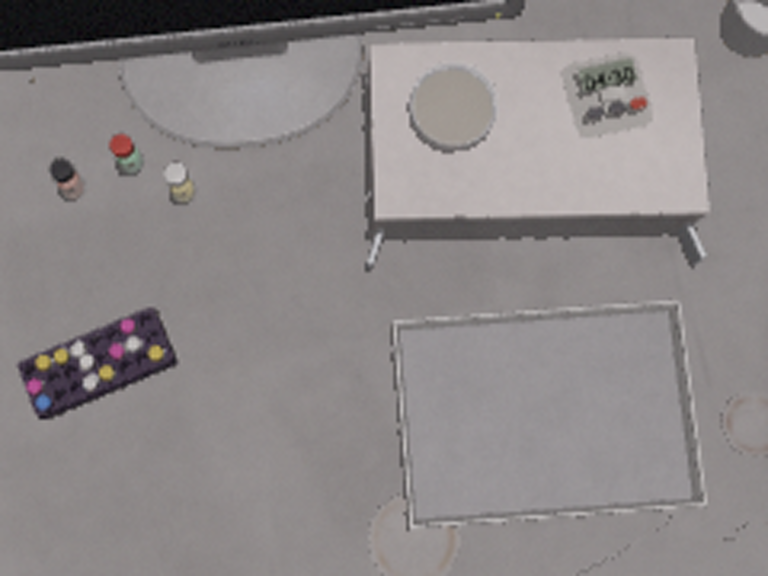

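```bash
python3 - <<'E'
from h import *
im=dict(np.load("top0.npz"))
f=lambda p:np.array(p)/3.2+[220,130]-.35
for nm,p,z in(("tray",[(393,321),(679,301),(707,502),(410,528)],.021),("deck",[(370,45),(695,38),(707,214),(375,217)],.066)):
    t=ray(im,f(p),z)[:,:2]; print(nm,t.ravel(),np.linalg.norm(t-np.roll(t,1,0),axis=1))
    xs=(t[0]+t[1]-t[2]-t[3])/2; ys=(t[0]+t[3]-t[1]-t[2])/2
    ax=np.degrees(np.arctan2(xs[1],xs[0])); ay=np.degrees(np.arctan2(-ys[0],ys[1])); print("c",t.mean(0),"ang",ax,ay,"front",(t[2]+t[3])/2)
print("vials",ray(im,f([(63,168),(122,145),(176,172)]),.058)[:,:2].ravel())
o=get_obs(); print(Ro.from_rotvec(o["tool_rot"]).as_matrix())
E
```

```text
tray [ 0.5343 -0.1439  0.5707 -0.3826  0.4067 -0.4089  0.3668 -0.1693] [0.1693 0.2415 0.166  0.2429]
c [ 0.4696 -0.2762] ang 8.853435479113264 9.067106338938837 front [ 0.3868 -0.2891]
deck [ 0.7594 -0.1064  0.7882 -0.3793  0.6363 -0.3919  0.6116 -0.1213] [0.1486 0.2744 0.1525 0.2718]
c [ 0.6989 -0.2497] ang 5.242072774181852 5.620762653947586 front [ 0.6239 -0.2566]
vials [0.634  0.1392 0.6577 0.0928 0.6382 0.0456]
[[ 0.9657  0.2598 -0.0003]
 [ 0.2598 -0.9657  0.0019]
 [ 0.0002 -0.0019 -1.    ]]
```

```bash
cat >> h.py <<'E'
def go(x,y,z,psi):
    "fractions (turn, shift) to the tool-down pose with tool x at heading psi deg"
    o=get_obs(); R=Ro.from_rotvec(o["tool_rot"]); p=np.radians(psi)
    G=Ro.from_matrix(np.array([[np.cos(p),np.sin(p),0],[np.sin(p),-np.cos(p),0],[0,0,-1]]))
    print("t",round(o["t"],2),"pos",o["tool_pos"],"F",o["contact_force"],"turn",(R.inv()*G).as_rotvec()/np.pi,"shift",R.inv().apply(np.array([x,y,z])-o["tool_pos"])/.3)
E
python3 -c "
from h import *
go(.477,.096,.15,118.1)"
```

```text
t 0.1 pos [ 0.1623 -0.603   0.2302] F [-1.1664 -0.5489 -0.4936] turn [-0.0004 -0.0006 -0.5725] shift [ 1.6183 -1.9769  0.2713]
```

Emit:
{"api": "carry_out", "payload": {"rows": [[0,0,-0.18,0.5,-0.61,0,-1],[0,0,-0.18,0.5,-0.61,0,-1],[0,0,-0.18,0.5,-0.61,0,-1],[0,0,-0.18,0.5,-0.61,0,-1],[0,0,-0.18,0.5,-0.61,0,-1]]}}

```text
t: 0.6
tool_pos: [0.2602, -0.3852, 0.2306]
tool_rot: [-2.873, -1.268, -0.001]
contact_force: [0.5, -0.4, 0.1]
opening: 0.0854
grip_force: 0.0
```

```bash
python3 -c "
from h import *
go(.477,.096,.15,118.1)"
```

```text
t 0.6 pos [ 0.2602 -0.3852  0.2306] F [ 0.5499 -0.4266  0.1127] turn [-0.0001 -0.0004 -0.3916] shift [ 1.6715 -0.5476  0.2704]
```

Emit:
{"api": "carry_out", "payload": {"rows": [[0,0,-0.2,0.79,-0.26,0.1,-1],[0,0,-0.2,0.79,-0.26,0.1,-1],[0,0,-0.2,0.79,-0.26,0.1,-1],[0,0,-0.2,0.79,-0.26,0.1,-1],[0,0,-0.2,0.79,-0.26,0.1,-1]]}}

```text
t: 1.1
tool_pos: [0.3621, -0.1597, 0.201]
tool_rot: [2.342, 2.094, 0.0]
contact_force: [2.5, -0.6, 0.5]
opening: 0.0854
grip_force: 0.0
```

```bash
python3 -c "
from h import *
go(.477,.096,.15,118.1)"
```

```text
t 1.1 pos [ 0.3621 -0.1597  0.201 ] F [ 2.5235 -0.6398  0.5261] turn [ 0.0001  0.0001 -0.1917] shift [0.8897 0.2856 0.1699]
```

Emit:
{"api": "carry_out", "payload": {"rows": [[0,0,-0.19,0.89,0.28,0.17,-1],[0,0,-0.19,0.89,0.28,0.17,-1],[0,0,-0.19,0.89,0.28,0.17,-1],[0,0,-0.19,0.89,0.28,0.17,-1],[0,0,-0.19,0.89,0.28,0.17,-1]]}}

```text
t: 1.6
tool_pos: [0.4621, 0.0652, 0.1561]
tool_rot: [1.622, 2.69, -0.0]
contact_force: [0.7, -0.5, 0.7]
opening: 0.0855
grip_force: 0.0
```

```bash
python3 - <<'E'
from h import *
im=get_image("wrist"); cv2.imwrite("pics/w1.png",im["img"]); np.savez("w1.npz",**im); print(-im["R"].T@im["t"],im["R"])
go(.477,.096,.15,118.1)
b=ray(dict(np.load("top0.npz")),[(250.14,243.65)],.035); print(proj(im,b))
E
```

```text
[0.4258 0.1321 0.2996] [[ 0.8841  0.4672  0.0001]
 [ 0.4457 -0.8434  0.3   ]
 [ 0.1402 -0.2652 -0.9539]]
t 1.65 pos [0.4628 0.071  0.1543] F [-3.8972  1.5782  0.1753] turn [ 0.0004 -0.0017 -0.0005] shift [0.0514 0.0811 0.0146]
[[350.5805 166.7799]]
```

View pics/w1.png

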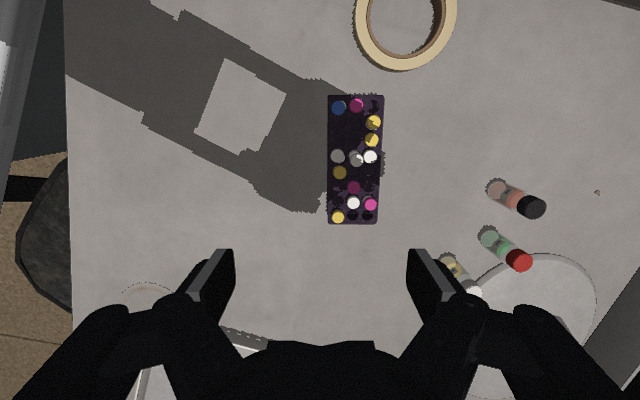

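The wrist view shows the rack square to the fingers, with body-top corners near (328,95), (384,95), (378,224) and (329,224). The vials are well off to the right.

```bash
python3 - <<'E'
from h import *
im=dict(np.load("w1.npz"))
t=ray(im,[(328,95),(384,95),(378,224),(329,224)],.029)[:,:2]
print(t,t.mean(0),np.linalg.norm(t-np.roll(t,1,0),axis=1))
l=t[0]+t[1]-t[2]-t[3]; s=t[1]+t[2]-t[0]-t[3]; print(np.degrees(np.arctan2(l[1],l[0])),np.degrees(np.arctan2(s[1],s[0])))
go(*t.mean(0),.15,118.)
E
```

```text
[[0.4289 0.1407]
 [0.4719 0.1634]
 [0.5301 0.0572]
 [0.4872 0.0345]] [0.4795 0.0989] [0.1211 0.0486 0.1211 0.0486]
118.7616866329879 27.85472351207264
t 1.65 pos [0.4628 0.071  0.1543] F [-3.8972  1.5782  0.1753] turn [ 0.0004 -0.0017  0.    ] shift [0.0561 0.0931 0.0146]
```

Emit:
{"api": "carry_out", "payload": {"rows": [[0,0,0,0.055,0.091,0.1,-1],[0,0,0,0.055,0.091,0.2,-1],[0,0,0,0.055,0.091,0.3,-1],[0,0,0,0.055,0.091,0.3,-1]]}}

```text
t: 2.05
tool_pos: [0.4742, 0.0904, 0.0615]
tool_rot: [-1.621, -2.681, 0.009]
contact_force: [-0.7, 0.7, -1.1]
opening: 0.0855
grip_force: 0.0
```

```bash
python3 -c "
from h import *
go(.4790,.0980,.006,118.2)"
```

```text
t 2.05 pos [0.4742 0.0904 0.0615] F [-0.7339  0.7496 -1.1247] turn [-0.003  -0.0015 -0.0028] shift [0.0141 0.0278 0.185 ]
```

Emit:
{"api": "carry_out", "payload": {"rows": [[0,0,0,0.014,0.028,0.05,-1],[0,0,0,0.014,0.028,0.05,-1],[0,0,0,0.014,0.028,0.05,-1]]}}

```text
t: 2.35
tool_pos: [0.4844, 0.0977, 0.0528]
tool_rot: [1.626, 2.687, 0.0]
contact_force: [0.2, -1.0, 0.8]
opening: 0.0854
grip_force: 0.0
```

```bash
python3 -c "
from h import *
go(.4790,.0980,.006,118.2)"
```

```text
t 2.35 pos [0.4844 0.0977 0.0528] F [ 0.2137 -0.9734  0.8387] turn [ 0.0002  0.0002 -0.003 ] shift [ 0.0094 -0.0156  0.156 ]
```

Emit:
{"api": "carry_out", "payload": {"rows": [[0,0,-0.003,0.009,-0.016,0.08,-1],[0,0,-0.003,0.009,-0.016,0.15,-1],[0,0,-0.003,0.009,-0.016,0.15,-1],[0,0,-0.003,0.009,-0.016,0.15,-1]]}}

```text
t: 2.75
tool_pos: [0.4791, 0.0979, 0.0079]
tool_rot: [1.613, 2.695, 0.001]
contact_force: [1.1, -0.1, 1.0]
opening: 0.0854
grip_force: 0.0
```

```bash
python3 -c "
from h import *
go(.4790,.0980,.006,118.2)"
```

```text
t 2.75 pos [0.4791 0.0979 0.0079] F [ 1.1002 -0.1453  1.0285] turn [ 0.0003  0.0001 -0.0001] shift [ 0.0005 -0.      0.0062]
```

Emit:
{"api": "carry_out", "payload": {"rows": [[0,0,0,0,0,0,1],[0,0,0,0,0,0,1],[0,0,0,0,0,0,1],[0,0,0,0,0,0,1],[0,0,0,0,0,0,1]], "force": 35}}

```text
t: 3.25
tool_pos: [0.4797, 0.0981, 0.0081]
tool_rot: [1.612, 2.694, 0.002]
contact_force: [-0.8, -0.7, 6.4]
opening: 0.0483
grip_force: 37.2
```

Emit:
{"api": "carry_out", "payload": {"rows": [[0,0,0,0,0,-0.05,1],[0,0,0,0,0,-0.15,1],[0,0,0,0,0,-0.25,1],[0,0,0,0,0,-0.33,1],[0,0,0,0,0,-0.33,1]]}}

```text
t: 3.75
tool_pos: [0.4812, 0.0983, 0.1096]
tool_rot: [1.61, 2.69, 0.007]
contact_force: [1.0, -0.6, -1.0]
opening: 0.0487
grip_force: 36.6
```

```bash
python3 -c "
from h import *
go(.4992,-.2715,.107,99)"
```

```text
t 3.75 pos [0.4812 0.0983 0.1096] F [ 1.0024 -0.5728 -1.0467] turn [0.0024 0.0007 0.1067] shift [-1.1145 -0.5297  0.0086]
```

Held and lifted. Next I carry it to above the tray.

Emit:
{"api": "carry_out", "payload": {"rows": [[0,0,0.01,-0.1,-0.047,0,1],[0,0,0.03,-0.22,-0.105,0,1],[0,0,0.05,-0.35,-0.166,0,1],[0,0,0.06,-0.48,-0.228,0,1],[0,0,0.07,-0.6,-0.285,0,1]]}}

```text
t: 4.25
tool_pos: [0.487, -0.1023, 0.1037]
tool_rot: [-1.9, -2.499, 0.001]
contact_force: [1.1, -0.6, -0.8]
opening: 0.0481
grip_force: 36.6
```

```bash
python3 -c "
from h import *
go(.4992,-.2715,.107,99)"
```

```text
t 4.25 pos [ 0.487  -0.1023  0.1037] F [ 1.0814 -0.6331 -0.8259] turn [-0.0007 -0.0004  0.0362] shift [-0.5542 -0.1115 -0.0116]
```

Emit:
{"api": "carry_out", "payload": {"rows": [[0,0,0.01,-0.14,-0.028,0,1],[0,0,0.02,-0.28,-0.056,0,1],[0,0,0.03,-0.42,-0.084,0,1],[0,0,0.036,-0.52,-0.105,0,1],[0,0,0.036,-0.554,-0.111,0,1]]}}

```text
t: 4.75
tool_pos: [0.4998, -0.2723, 0.1037]
tool_rot: [-2.04, -2.386, 0.001]
contact_force: [-0.1, -1.0, -1.4]
opening: 0.0484
grip_force: 36.6
```

```bash
python3 - <<'E'
from h import *
im=get_image("wrist"); cv2.imwrite("pics/w2.png",im["img"]); np.savez("w2.npz",**im)
go(.4992,-.2715,.05,99)
f=lambda p:np.array(p)/3.2+[220,130]-.35
t=ray(dict(np.load("top0.npz")),f([(393,321),(679,301),(707,502),(410,528)]),.021)
print("predicted tray corners",proj(im,t))
E
```

```text
t 4.8 pos [ 0.5    -0.2722  0.1039] F [-0.8907 -0.6353 -0.8625] turn [-0.0006 -0.0003 -0.0002] shift [ 0.0027 -0.0018  0.1795]
predicted tray corners [[400.286   32.8987]
 [377.9611 323.5103]
 [199.5296 323.6319]
 [153.1642  31.2929]]
```

View pics/w2.png

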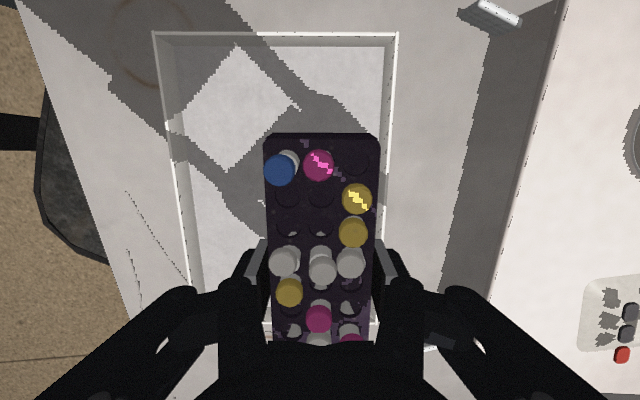

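The tray's corners, at (153,33) and (398,33), match the prediction. The rack hangs level and parallel to the tray, so I lower it.

Emit:
{"api": "carry_out", "payload": {"rows": [[0,0,0,0.002,-0.002,0.08,1],[0,0,0,0.002,-0.002,0.18,1],[0,0,0,0.002,-0.002,0.26,1],[0,0,0,0.002,-0.002,0.285,1],[0,0,0,0.002,-0.002,0.285,1]]}}

```text
t: 5.3
tool_pos: [0.4988, -0.2675, 0.0181]
tool_rot: [-2.034, -2.389, 0.0]
contact_force: [0.2, -0.5, -0.7]
opening: 0.0486
grip_force: 36.6
```

```bash
python3 -c "
from h import *
go(.4992,-.2715,.0115,99)"
```

```text
t 5.3 pos [ 0.4988 -0.2675  0.0181] F [ 0.1645 -0.4928 -0.657 ] turn [-0.001  -0.0011  0.001 ] shift [-0.0134 -0.0006  0.0218]
```

Emit:
{"api": "carry_out", "payload": {"rows": [[0,0,0,0,0,0.01,1],[0,0,0,0,0,0.018,1],[0,0,0,0,0,0.022,1],[0,0,0,0,0,0.022,1]]}}

```text
t: 5.7
tool_pos: [0.5005, -0.2697, 0.0142]
tool_rot: [2.037, 2.39, 0.0]
contact_force: [-1.1, 1.4, -0.5]
opening: 0.0486
grip_force: 36.6
```

Emit:
{"api": "carry_out", "payload": {"rows": [[0,0,0,0,0,0.005,1],[0,0,0,0,0,0.01,1],[0,0,0,0,0,0.01,1],[0,0,0,0,0,0.01,1]]}}

```text
t: 6.1
tool_pos: [0.5004, -0.2698, 0.0112]
tool_rot: [2.038, 2.39, 0.0]
contact_force: [-2.0, 1.1, 3.5]
opening: 0.0486
grip_force: 37.2
```

Emit:
{"api": "carry_out", "payload": {"rows": [[0,0,0,0,0,0,-0.4],[0,0,0,0,0,0,-0.4],[0,0,0,0,0,0,-0.4],[0,0,0,0,0,0,-0.4]]}}

```text
t: 6.5
tool_pos: [0.5, -0.2694, 0.0103]
tool_rot: [-2.038, -2.391, 0.0]
contact_force: [-0.1, 0.3, 0.2]
opening: 0.06
grip_force: 0.0
```

Emit:
{"api": "carry_out", "payload": {"rows": [[0,0,0,0,0,-0.06,-0.4],[0,0,0,0,0,-0.16,-0.4],[0,0,0,0,0,-0.27,-0.4],[0,0,0,0,0,-0.4,-0.4],[0,0,0,0,0,-0.4,-0.4]]}}

```text
t: 7.0
tool_pos: [0.5036, -0.2719, 0.1376]
tool_rot: [2.03, 2.382, 0.002]
contact_force: [0.5, -0.5, 0.6]
opening: 0.0599
grip_force: 0.0
```

```bash
python3 - <<'E'
from h import *
im=get_image("top"); cv2.imwrite("pics/top1.png",cv2.resize(im["img"][130:310,220:460],None,fx=3.2,fy=3.2,interpolation=cv2.INTER_CUBIC)); np.savez("top1.npz",**im)
im=get_image("wrist"); cv2.imwrite("pics/w3.png",im["img"]); np.savez("w3.npz",**im)
go(.39,-.289,.12,99)
E
```

```text
t 7.1 pos [ 0.5008 -0.27    0.132 ] F [ 0.4396  0.3777 -1.2526] turn [0.0007 0.0007 0.0006] shift [-0.0039 -0.3749  0.0392]
```

View pics/w3.png

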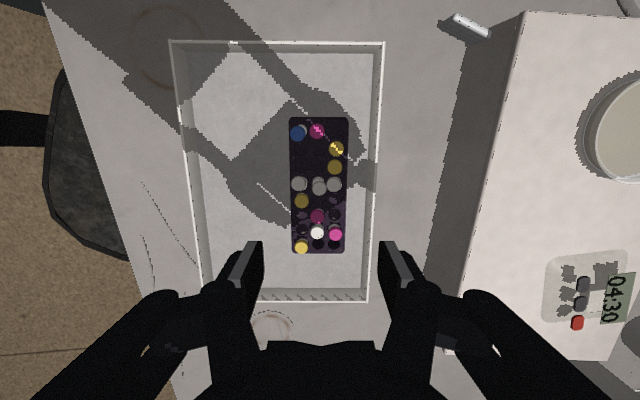

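The rack stands upright in the riser-side half with body-top corners near (289,118), (348,118), (344,253) and (294,253). The tray's outer corners are near (170,42), (385,42), (368,302) and (203,301).

```bash
python3 - <<'E'
from h import *
im=dict(np.load("w3.npz"))
def rect(p,z):
    t=ray(im,p,z)[:,:2]; l=t[0]+t[1]-t[2]-t[3]; s=t[1]+t[2]-t[0]-t[3]
    print(t.mean(0),np.linalg.norm(t-np.roll(t,1,0),axis=1),np.degrees(np.arctan2(l[1],l[0])),np.degrees(np.arctan2(s[1],s[0]))); return t
r=rect([(289,118),(348,118),(344,253),(294,253)],.032)
t=rect([(170,42),(385,42),(368,302),(203,301)],.021)
c=t.mean(0); s=t[1]+t[2]-t[0]-t[3]; a=np.arctan2(s[1],s[0]); ex=np.array([np.cos(a),np.sin(a)]); ey=np.array([-ex[1],ex[0]])
d=r.mean(0)-c; print("rack in tray",d@ex,d@ey,"front wall mid",c-.082*ex)
# deck front edge
e=ray(im,[(525,12),(497,140)],.066)[:,:2]; print(e, "edge->bay x heading",np.degrees(np.arctan2(*(e[0]-e[1])[::-1]))-90)
E
```

```text
[ 0.5004 -0.2688] [0.1219 0.0476 0.122  0.0466] 99.25839286681855 9.055015406470156
[ 0.4681 -0.2765] [0.2399 0.1681 0.242  0.17  ] 98.5894718602905 8.847050788737707
rack in tray 0.03312450870694684 0.0026393030500957287 front wall mid [ 0.3871 -0.2892]
[[ 0.6087 -0.1223]
 [ 0.6183 -0.2017]] edge->bay x heading 6.940818687532882
```

Emit:
{"api": "carry_out", "payload": {"rows": [[0,0,0,0,-0.1,0,0],[0,0,0,0,-0.25,0,0],[0,0,0,-0.004,-0.38,0.1,0],[0,0,0,-0.004,-0.385,0.2,0],[0,0,0,-0.004,-0.385,0.2,0]]}}

```text
t: 7.6
tool_pos: [0.3818, -0.2855, 0.0644]
tool_rot: [-2.032, -2.38, -0.002]
contact_force: [-0.9, 0.8, -0.5]
opening: 0.0429
grip_force: 0.0
```

```bash
python3 -c "
from h import *
go(.3871,-.2892,.007,98.8)"
```

```text
t 7.6 pos [ 0.3818 -0.2855  0.0644] F [-0.8975  0.8496 -0.5132] turn [-0.0022 -0.0032  0.0012] shift [-0.0168  0.0168  0.1909]
```

Emit:
{"api": "carry_out", "payload": {"rows": [[0,0,0,0,0.006,0.05,0],[0,0,0,0,0.006,0.1,0],[0,0,0,0,0.006,0.1,0]]}}

```text
t: 7.9
tool_pos: [0.3874, -0.2873, 0.0388]
tool_rot: [-2.034, -2.388, -0.001]
contact_force: [-0.3, 0.3, 0.1]
opening: 0.0424
grip_force: 0.0
```

```bash
python3 -c "
from h import *
go(.3871,-.2892,.007,98.8)"
```

```text
t 7.9 pos [ 0.3874 -0.2873  0.0388] F [-0.2511  0.2546  0.1477] turn [-0.0008 -0.0012  0.002 ] shift [-0.0064 -0.0017  0.1061]
```

Emit:
{"api": "carry_out", "payload": {"rows": [[0,0,0,-0.006,-0.002,0.05,0],[0,0,0,-0.006,-0.002,0.1,0],[0,0,0,-0.006,-0.002,0.1,0],[0,0,0,-0.006,-0.002,0.1,0]]}}

```text
t: 8.3
tool_pos: [0.3883, -0.2907, 0.0113]
tool_rot: [2.037, 2.391, 0.0]
contact_force: [0.2, 0.5, 0.7]
opening: 0.0429
grip_force: 0.0
```

Emit:
{"api": "carry_out", "payload": {"rows": [[0,0,0,0,0,0,0.6],[0,0,0,0,0,0,1],[0,0,0,0,0,0,1],[0,0,0,0,0,0,1],[0,0,0,0,0,0,1]], "force": 30}}

```text
t: 8.8
tool_pos: [0.388, -0.2911, 0.0115]
tool_rot: [2.038, 2.39, -0.001]
contact_force: [-4.5, 0.8, 6.4]
opening: 0.0026
grip_force: 29.3
```

```bash
python3 -c "
from h import *
go(.4871,-.2892,.007,95.5)"
```

```text
t 8.8 pos [ 0.388  -0.2911  0.0115] F [-4.5108  0.8097  6.4193] turn [0.0001 0.0003 0.02  ] shift [-0.0461  0.3272  0.015 ]
```

```bash
python3 - <<'E'
from h import *
im=get_image("wrist"); cv2.imwrite("pics/w4.png",im["img"]); np.savez("w4.npz",**im)
print(proj(im,get_obs()["tool_pos"]))
E
```

```text
[[321.4673 249.3745]]
```

View pics/w4.png

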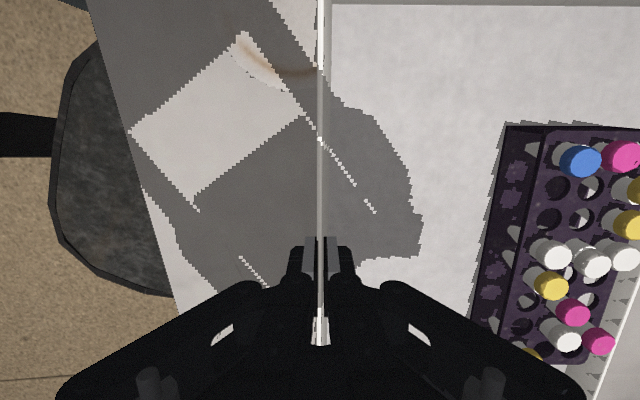

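Emit:
{"api": "carry_out", "payload": {"rows": [[0,0,0.005,0,0,-0.003,1],[0,0,0.01,0,0,-0.003,1],[0,0,0.0178,0,0,-0.003,1],[0,0,0.0178,0,0,-0.003,1]]}}

```text
t: 9.25
tool_pos: [0.3879, -0.2905, 0.0115]
tool_rot: [2.104, 2.333, 0.0]
contact_force: [-0.8, -0.4, 2.3]
opening: 0.0031
grip_force: 31.5
```

```bash
python3 -c "
from h import *
go(.4111,-.2796,.0115,95.6)"
```

```text
t 9.25 pos [ 0.3879 -0.2905  0.0115] F [-0.8409 -0.3848  2.3263] turn [ 0.0001 -0.      0.0017] shift [0.0281 0.0807 0.    ]
```

Emit:
{"api": "carry_out", "payload": {"rows": [[0,0,0.0017,0.007,0.02,0,1],[0,0,0.0017,0.014,0.04,0,1],[0,0,0.0017,0.021,0.06,0,1],[0,0,0.0017,0.028,0.08,0,1],[0,0,0.0017,0.028,0.08,0,1]]}}

```text
t: 9.75
tool_pos: [0.4117, -0.2795, 0.0115]
tool_rot: [2.11, 2.327, 0.002]
contact_force: [0.5, -0.1, 1.8]
opening: 0.0026
grip_force: 29.0
```

```bash
python3 - <<'E'
from h import *
im=get_image("wrist"); np.savez("w5.npz",**im)
im=get_image("top"); np.savez("top2.npz",**im); cv2.imwrite("pics/top2.png",cv2.resize(im["img"][130:310,310:460],None,fx=3.2,fy=3.2,interpolation=cv2.INTER_CUBIC))
go(.4111,-.2796,.0115,95.6)
E
```

```text
t 9.85 pos [ 0.4117 -0.2795  0.0115] F [2.5283 0.6985 1.4396] turn [ 0.0007 -0.0001 -0.0001] shift [-0.0002 -0.002  -0.    ]
```

View pics/top2.png

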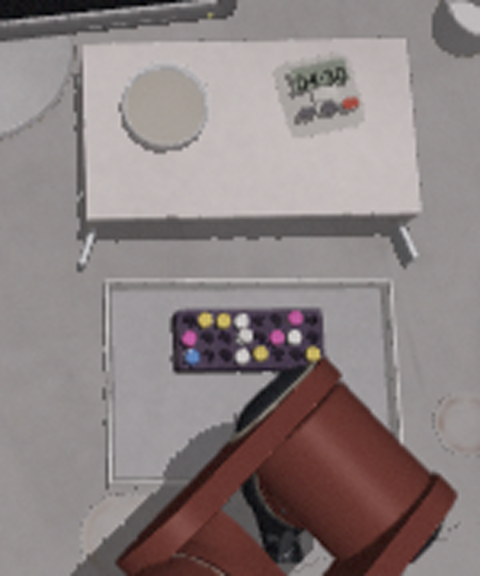

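The tray is square to the riser: its far corners are at crop (105,281) and (389,279), the deck's front corners at (85,218) and (419,213), and the guide tips at (83,267) and (413,258).

```bash
python3 - <<'E'
from h import *
im=dict(np.load("top2.npz"))
f=lambda p:np.array(p)/3.2+[310,130]-.35
t=ray(im,f([(105,281),(389,279)]),.021)[:,:2]; d=ray(im,f([(85,218),(419,213)]),.066)[:,:2]; r=ray(im,f([(78,46),(406,39)]),.066)[:,:2]; g=ray(im,f([(83,267),(413,258)]),.03)[:,:2]
h=lambda v:np.degrees(np.arctan2(v[0],-v[1]))
for n,p in(("tray",t),("deck",d),("rear",r),("guide",g)): print(n,p.ravel(),"mid",p.mean(0),"len",np.linalg.norm(p[0]-p[1]),"heading",h(p[1]-p[0]))
v=r.mean(0)-d.mean(0); print("axis",np.degrees(np.arctan2(v[1],v[0])))
for a in(5.2,5.6,6):
    ex=np.array([np.cos(np.radians(a)),np.sin(np.radians(a))]); ey=np.array([-ex[1],ex[0]])
    for p in(d.mean(0),(d.mean(0)+r.mean(0))/2,g.mean(0)): print(a,"tray offset y",(t.mean(0)-p)@ey,"x",(t.mean(0)-p)@ex)
E
```

```text
tray [ 0.5682 -0.1416  0.5894 -0.3805] mid [ 0.5788 -0.2611] len 0.23990559120938754 heading 5.065672326304746
deck [ 0.6106 -0.1197  0.6371 -0.3919] mid [ 0.6239 -0.2558] len 0.2734725359965774 heading 5.554458026126107
rear [ 0.7582 -0.1031  0.7873 -0.3784] mid [ 0.7728 -0.2408] len 0.27685000182617725 heading 6.01905971588863
guide [ 0.5769 -0.122   0.6071 -0.3979] mid [ 0.592  -0.2599] len 0.2775683536926305 heading 6.249578598981498
axis 5.7599761512811
5.2 tray offset y -0.0011472956678775358 x -0.04537204689050852
5.2 tray offset y -0.0018785939982848068 x -0.1201948294121047
5.2 tray offset y 8.534126966612456e-05 x -0.013281419288497924
5.6 tray offset y -0.0008305136394974495 x -0.04537895077542719
5.6 tray offset y -0.001039436827679232 x -0.12020501530259295
5.6 tray offset y 0.00017806023513895308 x -0.013280499840060812
6 tray offset y -0.0005136911330542535 x -0.0453836429543052
6 tray offset y -0.00020022899638910165 x -0.12020934257021931
6 tray offset y 0.00027077052220712697 x -0.013278933118797482
```

Emit:
{"api": "carry_out", "payload": {"rows": [[0,0,0,0,0.035,0,1],[0,0,0,0,0.07,0,1],[0,0,0,0.001,0.105,0,1],[0,0,0,0.001,0.14,0,1],[0,0,0,0.001,0.17,0,1]]}}

```text
t: 10.35
tool_pos: [0.4608, -0.2745, 0.0115]
tool_rot: [-2.108, -2.326, 0.003]
contact_force: [-6.9, -0.7, 6.6]
opening: 0.0026
grip_force: 30.5
```

Emit:
{"api": "carry_out", "payload": {"rows": [[0,0,0,0,0.02,0,1],[0,0,0,0,0.04,0,1],[0,0,0,0,0.06,0,1],[0,0,0,0,0.08,0,1],[0,0,0,0,0.1,0,1]]}}

```text
t: 10.85
tool_pos: [0.4903, -0.2716, 0.0114]
tool_rot: [-2.108, -2.326, 0.003]
contact_force: [-7.5, -0.4, 6.3]
opening: 0.0029
grip_force: 30.5
```

Emit:
{"api": "carry_out", "payload": {"rows": [[0,0,0,0,0,-0.003,1],[0,0,0,0,0,-0.003,1],[0,0,0,0,0,-0.003,1]]}}

```text
t: 11.15
tool_pos: [0.4915, -0.2713, 0.0121]
tool_rot: [2.11, 2.327, 0.001]
contact_force: [-0.1, -0.0, -1.0]
opening: 0.0023
grip_force: 28.6
```

Emit:
{"api": "carry_out", "payload": {"rows": [[0,0,0,0,0.02,0,1],[0,0,0,0,0.04,0,1],[0,0,0,0,0.06,0,1],[0,0,0,0,0.08,0,1],[0,0,0,0,0.1,0,1]]}}

```text
t: 11.65
tool_pos: [0.5217, -0.2685, 0.0122]
tool_rot: [-2.11, -2.327, 0.0]
contact_force: [-1.9, -0.4, 0.3]
opening: 0.0028
grip_force: 28.9
```

Emit:
{"api": "carry_out", "payload": {"rows": [[0,0,0,0,0.012,0,1],[0,0,0,0,0.024,0,1],[0,0,0,0,0.036,0,1],[0,0,0,0,0.048,0,1],[0,0,0,0,0.06,0,1]]}}

```text
t: 12.15
tool_pos: [0.5393, -0.2668, 0.0123]
tool_rot: [-2.11, -2.327, 0.0]
contact_force: [-2.1, -0.3, -0.3]
opening: 0.003
grip_force: 28.8
```

Emit:
{"api": "carry_out", "payload": {"rows": [[0,0,0,0,0.004,0,1],[0,0,0,0,0.008,0,1],[0,0,0,0,0.012,0,1],[0,0,0,0,0.016,0,1],[0,0,0,0,0.02,0,1]]}}

```text
t: 12.65
tool_pos: [0.5451, -0.2662, 0.0123]
tool_rot: [-2.11, -2.327, -0.0]
contact_force: [-1.4, -0.2, 0.0]
opening: 0.0026
grip_force: 28.8
```

Emit:
{"api": "carry_out", "payload": {"rows": [[0,0,0,0,0.002,0,1],[0,0,0,0,0.004,0,1],[0,0,0,0,0.006,0,1],[0,0,0,0,0.007,0,1]], "force": 20}}

```text
t: 13.05
tool_pos: [0.5471, -0.266, 0.0123]
tool_rot: [-2.11, -2.327, 0.0]
contact_force: [-1.1, -0.7, -0.0]
opening: 0.0028
grip_force: 28.8
```

Emit:
{"api": "carry_out", "payload": {"rows": [[0,0,0,0,0.002,0,1],[0,0,0,0,0.004,0,1],[0,0,0,0,0.006,0,1],[0,0,0,0,0.007,0,1]]}}

```text
t: 13.45
tool_pos: [0.5493, -0.2658, 0.0124]
tool_rot: [-2.11, -2.327, 0.0]
contact_force: [-2.5, 0.3, -0.3]
opening: 0.0031
grip_force: 28.8
```

Emit:
{"api": "carry_out", "payload": {"rows": [[0,0,0,0,0.002,0,1],[0,0,0,0,0.004,0,1],[0,0,0,0,0.006,0,1],[0,0,0,0,0.007,0,1]]}}

```text
t: 13.85
tool_pos: [0.5514, -0.2656, 0.0124]
tool_rot: [2.11, 2.328, 0.0]
contact_force: [-1.8, -0.9, -0.2]
opening: 0.0025
grip_force: 28.8
```

Emit:
{"api": "carry_out", "payload": {"rows": [[0,0,0,0,0.002,0,1],[0,0,0,0,0.004,0,1],[0,0,0,0,0.006,0,1],[0,0,0,0,0.007,0,1]]}}

```text
t: 14.25
tool_pos: [0.5534, -0.2654, 0.0123]
tool_rot: [-2.11, -2.327, 0.0]
contact_force: [-2.1, 0.1, 0.7]
opening: 0.0028
grip_force: 28.8
```

Emit:
{"api": "carry_out", "payload": {"rows": [[0,0,0,0,0.002,0,1],[0,0,0,0,0.004,0,1],[0,0,0,0,0.006,0,1],[0,0,0,0,0.007,0,1]]}}

```text
t: 14.65
tool_pos: [0.5555, -0.2652, 0.0123]
tool_rot: [-2.11, -2.327, 0.0]
contact_force: [-2.1, -0.2, -0.1]
opening: 0.0027
grip_force: 28.8
```

Emit:
{"api": "carry_out", "payload": {"rows": [[0,0,0,0,0.002,0,1],[0,0,0,0,0.004,0,1],[0,0,0,0,0.006,0,1],[0,0,0,0,0.007,0,1]]}}

```text
t: 15.05
tool_pos: [0.5577, -0.265, 0.0123]
tool_rot: [-2.11, -2.327, 0.0]
contact_force: [-3.8, -0.4, 0.2]
opening: 0.0026
grip_force: 28.8
```

Emit:
{"api": "carry_out", "payload": {"rows": [[0,0,0,0,0.002,0,1],[0,0,0,0,0.004,0,1],[0,0,0,0,0.005,0,1]]}}

```text
t: 15.35
tool_pos: [0.5578, -0.2649, 0.0118]
tool_rot: [-2.108, -2.326, 0.003]
contact_force: [-7.0, -1.0, -0.3]
opening: 0.0028
grip_force: 29.8
```

Emit:
{"api": "carry_out", "payload": {"rows": [[0,0,0,0,0.001,0,1],[0,0,0,0,0.002,0,1]]}}

```text
t: 15.55
tool_pos: [0.5578, -0.2649, 0.0116]
tool_rot: [-2.107, -2.325, 0.004]
contact_force: [-8.6, -1.6, 1.7]
opening: 0.0027
grip_force: 30.3
```

Emit:
{"api": "carry_out", "payload": {"rows": [[0,0,0,0,0.001,0,1],[0,0,0,0,0.0025,0,1],[0,0,0,0,0.0025,0,1]]}}

```text
t: 15.85
tool_pos: [0.5579, -0.2649, 0.0115]
tool_rot: [-2.106, -2.324, 0.006]
contact_force: [-11.1, -1.5, 2.8]
opening: 0.0026
grip_force: 30.8
```

Emit:
{"api": "carry_out", "payload": {"rows": [[0,0,0,0,0,0,1],[0,0,0,0,0,0,1],[0,0,0,0,-0.002,0,1],[0,0,0,0,-0.004,0,1],[0,0,0,0,-0.004,0,1]]}}

```text
t: 16.35
tool_pos: [0.5579, -0.2649, 0.0117]
tool_rot: [-2.108, -2.326, 0.003]
contact_force: [-5.9, -0.9, -0.1]
opening: 0.0023
grip_force: 29.8
```

Emit:
{"api": "carry_out", "payload": {"rows": [[0,0,0,0,0,0,0.8],[0,0,0,0,0,0,0.55],[0,0,0,0,0,0,0.5],[0,0,0,0,0,0,0.5],[0,0,0,0,0,0,0.5]]}}

```text
t: 16.85
tool_pos: [0.5596, -0.2649, 0.0126]
tool_rot: [2.11, 2.327, 0.0]
contact_force: [-0.1, 0.4, 0.4]
opening: 0.0212
grip_force: 0.0
```

Emit:
{"api": "carry_out", "payload": {"rows": [[0,0,0,0,0,-0.03,0.5],[0,0,0,0,0,-0.1,0.5],[0,0,0,0,0,-0.2,0.5],[0,0,0,0,-0.05,-0.35,0.5],[0,0,0,0,-0.1,-0.4,0.5]]}}

```text
t: 17.35
tool_pos: [0.5318, -0.2694, 0.1387]
tool_rot: [2.103, 2.321, 0.002]
contact_force: [1.3, 0.1, 0.4]
opening: 0.021
grip_force: 0.0
```

```bash
python3 - <<'E'
from h import *
o=get_obs(); print(o["tool_pos"],o["contact_force"])
im=get_image("scene"); a=im["img"][130:300,220:430]
cv2.imwrite("pics/end.png",cv2.resize(a,None,fx=3.4,fy=3.4,interpolation=cv2.INTER_CUBIC)); np.savez("end.npz",**im)
w=get_image("wrist"); cv2.imwrite("pics/endw.png",w["img"]); np.savez("endw.npz",**w)
E
```

```text
[ 0.5318 -0.2694  0.1387] [1.2689 0.0935 0.4001]
```

View pics/endw.png

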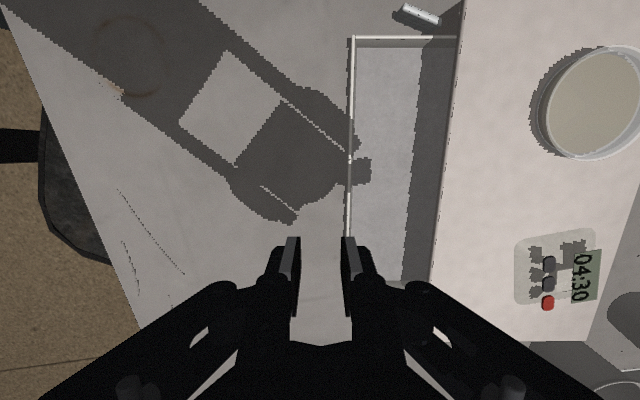

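View pics/end.png

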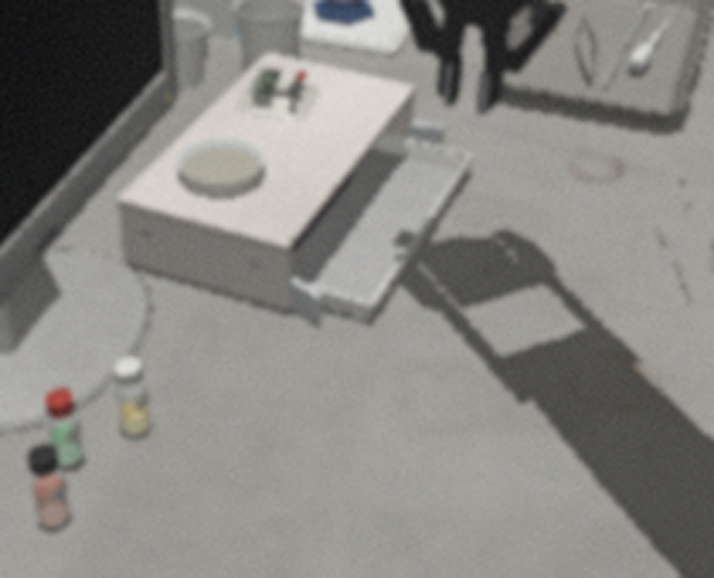

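The tray is under the riser with its front wall running from (351,37) to (346,236). The vials are standing and the gripper is clear. I'll check the tray's yaw and its distance to the mouth.

```bash
python3 - <<'E'
from h import *
w=dict(np.load("endw.npz"))
p=ray(w,[(350,37),(346,236)],.021)[:,:2]; d=p[0]-p[1]; print("tray heading",np.degrees(np.arctan2(d[1],d[0]))-90)
e=ray(w,[(463,10),(436,225)],.066)[:,:2]; d=e[0]-e[1]; print("bay heading",np.degrees(np.arctan2(d[1],d[0]))-90)
ex=np.array([np.cos(.0985),np.sin(.0985)]); print("outer face to mouth",(e.mean(0)-p.mean(0))@ex, "left corner y off",(ray(w,[(350,37)],.021)[0,:2]-[.6239,-.2560])@[-ex[1],ex[0]])
E
```

```text
tray heading 6.101817156955221
bay heading 5.867271280503758
outer face to mouth 0.06754396235817958 left corner y off 0.12002911479788463
```

```bash
python3 -c "
from station import *
print(finish_job())"
```

```text
the job is handed in; nothing more can be done
None
```

Job handed in at about 17 s of the 62 s, with no verdict returned: the rack stood upright in the tray's riser-side half, the tray went straight under the riser and was pressed on the stop (about 11 N measured at the wrist, some of it desk friction) and released; the last pictures show it straight, its front face about 68 mm from the mouth (54–79 mm expected), with the vials standing and the gripper clear, though I could not see the rack under the deck.

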